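Thread the coil spring onto the levelling stage's guide rod

ROBOT

A 6-joint arm with a two-finger parallel gripper is mounted at the origin on the work surface. World frame = base frame: x ahead of the robot, y to its left, z up, the work surface at z = 0. Lengths are in m, angles in rad, forces in N, time in s.
With the tool pointing down it reaches from about 0.25 to 0.8 m from the base axis. Payload 8.5 kg.
Tool frame: the origin (TCP) lies where the fingers leave the gripper's body, on its centre line; the fingertips stand 73 mm ahead of it and the grasp point (between the pads) lies 54 mm ahead of it (robot.grip_point_offset is the distance from the TCP to the grasp point, in m); x points along the fingers, z is the direction in which the jaws open and shut, and the axes are right-handed (so a half turn about x gives the same grasp; the last joint's range is limited). The gripper opens to 85 mm and grips with 20 to 120 N. Pads are 22 mm wide; open, the fingers measure 114 mm over their backs; the gripper's body (76 mm by 85 mm) begins 54 mm behind the grasp point. The pads swing forward as they close: fully open they stand 13 mm farther back than shut.
Start: joints at [0, 0.238, -0.013, 1.319, 0, 1.571], TCP at [0.525, -0, 0.304] pointing down, gripper open.
Joint ranges: [-2.66, 2.66], [-1.03, 1.9], [-1.14, 1.46], [-1.82, 2.27], [-1.45, 1.34], [-3.14, 3.14]. Speed limits (rad/s): [2.22, 2.22, 2.79, 3.14, 3.14, 3.14].

INTERFACE

Orientations are given as a unit quaternion [w, x, y, z].
In Python, from plant import sensors, imaging, workorder, robot gives the robot as it stands.
- The arm moves only by the tool jog_arm, never from a script. Its argument "steps" is a list that holds one entry, the list of rows, each a list of 5 numbers: the closure, from -1 (fully open) to 1 (shut), then the shift along the tool's x, y, z in m, then the turn about the tool's x in rad. In form: [[[fingers, tx, ty, tz, twist], ...]]. A call has 1 to 10 rows; each row is the pose to reach, as a shift and turn from the pose commanded when the call began, along the tool's axes at that moment; what a row does not reach only later rows make up. A row lasts 1/8 s, in which the tool goes at most 62.5 mm and 10.7 degrees, less where a joint would pass 70% of its speed; a pose out of reach is approached as far as the arm can. A call with a gripper value outside its range is refused whole. The fingers move at their own pace and stop on an object; "force" is the grip in N (left out, the last holds). Time passes only in rows, so rows that repeat a pose let the fingers close. It gives the time, the measured TCP pose, the force and the opening at its end, in the units of the state.
- sensors.sense(): the state, without advancing time (a new reading comes with each control period).
- imaging.camera(name): name is "scene" or "side" or "wrist"; returns the picture (400x640x3 uint8, red, green, blue); there is no depth.
- imaging.calibration(name): a dict with "fx", "fy", "cx", "cy" (pixels), "R" (3x3) and "t" (3): a world point X has camera coordinates R X + t; the wrist camera has in their place "hand_eye" (4x4, takes a point from camera to tool coordinates, whose origin is the TCP and whose axes are the tool frame's). Camera axes: x right, y down, z forward; pixel columns grow to the right and rows downward; lengths in m; the calibration is good to about 2 mm. A picture is of the moment at which its call begins: read the wrist's pose just before it. calibration takes no time and is no camera call.
- workorder.hand_in(): hands the job in, once; it reports no verdict.
The state is a dict: "time_s": time; "qpos": joint angles; "qd": joint speeds; "effort": joint torques, N m; "tool_pos": TCP position; "tcp_rot": TCP orientation; "wrist_force": force on the tool from outside, world axes, zero at the start; "ft_torque": the same for the moment, N m; "gripper_width": opening from 0.0 (shut) to 1.0 (fully open).
Only numpy, scipy, OpenCV 4.12 (cv2) and the standard library are available. Lean on these libraries where they do the work, as an engineer would, in place of code of your own. Each camera call takes 0.05 s, during which the arm holds its last target.

TASK

Take the long coil spring out of the parts tray and thread it, tang end down as it stands, over the bare upright guide rod of the levelling stage. Ease it down lightly and never force it: its tang catches on the two slotted nuts of the rod, so twist it a little whenever it snags, until it sits fully home on the round seat at the rod's foot. Then let go, and leave the short spring, the hex key, the jar and the spare knob as they are.

Things in the scene. Friction and masses are not known exactly. Their poses are not given: they have to be found in the camera images.
- spring: the long steel compression spring, upright in the tray: 80 mm long, 40 mm outer, 32.8 mm inner diameter, wire 3.6 mm, about 110 g, too stiff to give here; may be gripped anywhere on its outside. Origin on its axis at its lower end, z up its axis. At the bottom the wire end is bent inward as a tang along its own +x.
- tang (a point): inner tip of the spring's tang, at its underside: 7 mm from the spring's axis along the spring's +x, level with the lower end. The tang is a bar 3.6 mm wide and 3.6 mm high running inward from the bottom coil. It passes a nut on the rod only through one of the nut's slots.
- stage: the levelling stage, a fixed black block 160 (x) x 200 (y) x 30 mm high with a round dark wafer chuck (110 mm diameter, top 40 mm above the bench, centre at x 15, y -35 mm) and one bare steel guide rod near its corner; origin at the centre of its underside, z up.
- seat (a point): centre of the top of the aluminium seat (42 mm diameter, 34 mm above the bench) at the foot of the guide rod; z up the rod, which is 10 mm thick and ends 86 mm above this point, its last 6 mm coned. Seat, rod and nuts give way together downward, 1 mm per 5 N, to a hard stop at 4 mm. Pressing the spring on them with more than 30 N damages it and fails the job.
- upper_nut (a point): on the rod axis at the top face of the upper nut, 66 mm above the seat. Round steel nut, 29 mm diameter, 10 mm thick, locked on the rod, with three slots right through, 7 mm wide, 120 degrees apart, open outward. Where its slots point differs every time and is not measured (this point's axes are the stage's): press lightly and twist to find one.
- lower_nut (a point): on the rod axis at the top face of the lower nut, 34 mm above the seat. Same nut, 29 mm diameter, 10 mm thick, three 7 mm slots 120 degrees apart, locked at an angle of its own, again different every time and not measured, so that the tang usually catches here too.
- tray: white open parts tray, fixed, 110 (x) x 170 (y) x 18 mm high, walls and floor 4 to 5 mm; origin at the centre of its underside. The two springs stand in it about 80 mm apart along its y axis.
- short_spring: a shorter steel spring, 36 mm long, 25 mm outer diameter, without tang, standing in the tray; origin at the centre of its lower end. Leave it.
- hex_key: dark steel L-shaped hex key lying flat, 100 x 30 mm, 6 mm thick; origin near the middle of its long arm. Leave it.
- jar: small amber jar with a white lid, 48 mm diameter, 55 mm tall; origin at the centre of its underside. Leave it.
- knob_spare: spare aluminium stepped knob, 32 mm diameter, 26 mm tall; origin at the centre of its underside. Leave it.
Not all that is in view belongs to the job. What is shaped like the spring but pink is not meant.

How it is judged:
On the way:
1. the spring stands around the rod with its tang past the upper nut (z of spring in the frame of seat below 0.052 m and horizontal distance between spring and seat below 0.005 m and angle between spring's own z axis and vertical below 0.15 rad), for 0.1 s.
At the end, for the whole second after the job is handed in: The long spring stands on the seat at the rod's foot, around the rod: its lower end within 3 mm of the seat's height and 5 mm of the rod's axis, upright within 0.08 rad, at rest and released (z of spring in the frame of seat between -0.003 and 0.003 m and horizontal distance between spring and seat below 0.005 m and angle between spring's own z axis and vertical below 0.08 rad and linear speed of spring below 0.02 m/s); the robot touches nothing.
It fails at once if the spring is pressed on the rod or stage with more than 30 N (contact force between spring and stage above 30 N).
It fails at once if the short spring, hex key, jar or spare knob is moved more than 20 mm (distance of any of short_spring, hex_key, jar, knob_spare from where it was at the start of the episode above 0.02 m).
It also fails if it takes over 64 s, if anything falls off the work surface, if the arm or the gripper's body presses on something with over 40 N, if the wrist force passes 120 N, or if a joint passes its speed limit or range.

## Working session

There is one attempt and no reset: what is moved stays moved. The work goes in short steps, Python scripts to look and compute and a tool call to move; the robot and the scene stay as the last step left them, time stands still between calls to the robot, and variables do not carry over. Pictures are saved under pics/ and viewed, and the job is handed in when it is done.

Besides the shell and the picture viewer there is one more tool, called after "Request:" as name(argument=value, ...) on one line, values as JSON. jog_arm: Moves the arm, as the interface text tells. Its arguments: {"type":"object","properties":{"steps":{"type":"array"},"force":{"type":"number"}},"required":["steps"]}

```bash
ls; mkdir -p pics; python3 - <<'E'
from plant import sensors, imaging, workorder, robot
import cv2
print(sensors.sense())
for n in ["scene","side","wrist"]:
    im=imaging.camera(n); cv2.imwrite(f"pics/a_{n}.png",im[:,:,::-1]); print(n,imaging.calibration(n))
E
```

```text
pics
{'time_s': 0.0, 'qpos': array([-4.23268848e-05,  2.38821064e-01, -1.42628879e-02,  1.31920852e+00,
       -2.29376735e-05,  1.57077691e+00]), 'qd': array([-1.04426367e-03,  1.01429122e-05,  1.06923967e-04, -9.54926579e-04,
       -2.34010989e-04, -4.63174732e-04]), 'effort': array([ 1.29771975e-03, -5.38790166e+01,  3.46437156e+01,  1.83730113e-02,
        1.69192181e-04,  6.54446694e-05]), 'tool_pos': array([ 5.24685800e-01, -2.75803186e-05,  3.03253058e-01]), 'tcp_rot': array([ 7.06577616e-01, -6.47364549e-11,  7.07635551e-01, -1.61866539e-05]), 'wrist_force': array([-1.28987716,  0.03788937,  0.55672859]), 'ft_torque': array([-0.01676714,  0.02426202,  0.03391459]), 'gripper_width': 1.0001185297012487}
scene {'fx': 452.644692749937, 'fy': 452.644692749937, 'cx': 316.118484087248, 'cy': 196.90019603424903, 'R': array([[ 0.14156321,  0.98992254,  0.00363725],
       [ 0.56307309, -0.07749882, -0.82276523],
       [-0.81419196,  0.11852133, -0.56836972]]), 't': array([-0.08676326, -0.23715699,  1.3808327 ])}
side {'fx': 397.2541638978641, 'fy': 397.2541638978641, 'cx': 324.20355550830436, 'cy': 199.00799467569814, 'R': array([[-0.99231497, -0.12268303,  0.01612043],
       [-0.08658178,  0.59535227, -0.79878612],
       [ 0.08840017, -0.79404316, -0.60139909]]), 't': array([0.55510184, 0.10131495, 0.91007703])}
wrist {'fx': 289.17293831305426, 'fy': 289.17293831305426, 'cx': 320.7623795009856, 'cy': 200.28754607047557, 'hand_eye': array([[ 1.06303195e-03, -2.84876126e-01,  9.58563750e-01,
        -7.10978019e-02],
       [ 1.66309693e-04, -9.58564228e-01, -2.84876453e-01,
         7.25149829e-02],
       [ 9.99999421e-01,  4.62251213e-04, -9.71606735e-04,
        -4.73045532e-04],
       [ 0.00000000e+00,  0.00000000e+00,  0.00000000e+00,
         1.00000000e+00]])}
```

View pics/a_scene.png

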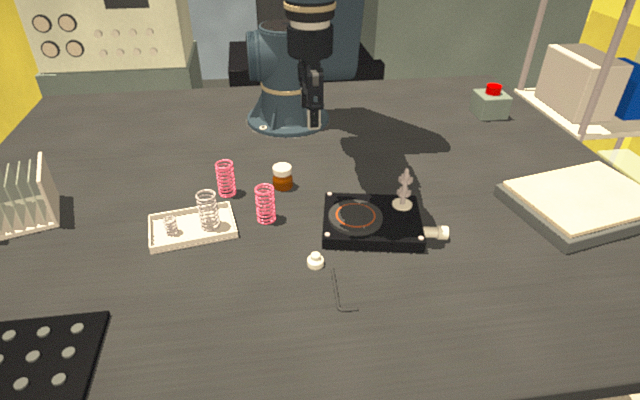

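View pics/a_side.png

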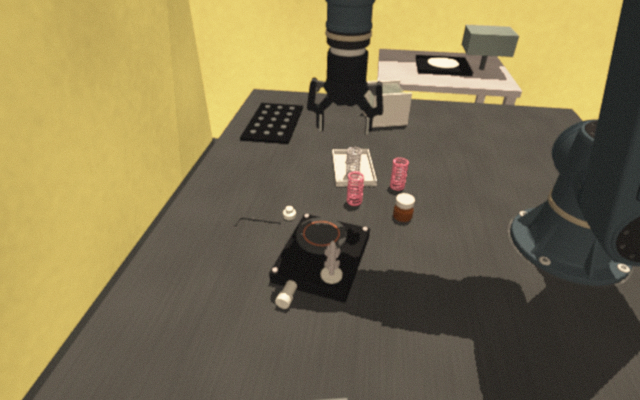

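View pics/a_wrist.png

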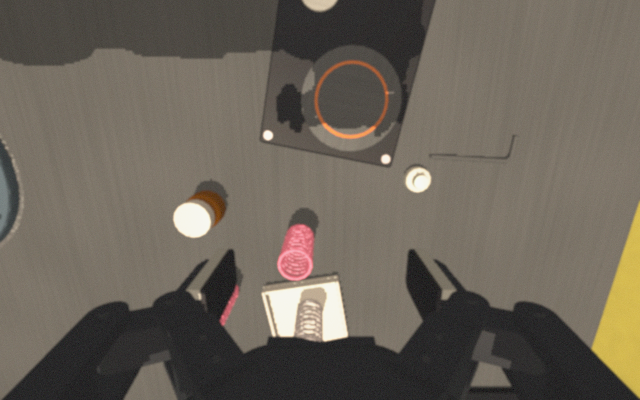

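```bash
python3 - <<'E'
import cv2
a=cv2.imread("pics/a_scene.png");b=cv2.imread("pics/a_side.png")
def z(im,x,y,w,h,n,s):
    cv2.imwrite(n,cv2.resize(im[y:y+h,x:x+w],None,fx=s,fy=s,interpolation=cv2.INTER_CUBIC))
z(a,140,155,140,100,"pics/z1.png",5)
z(a,315,155,140,100,"pics/z2.png",5)
z(b,325,140,90,75,"pics/z3.png",8)
z(b,260,205,120,100,"pics/z4.png",6)
E
```

```text
(no output)
```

View pics/z1.png

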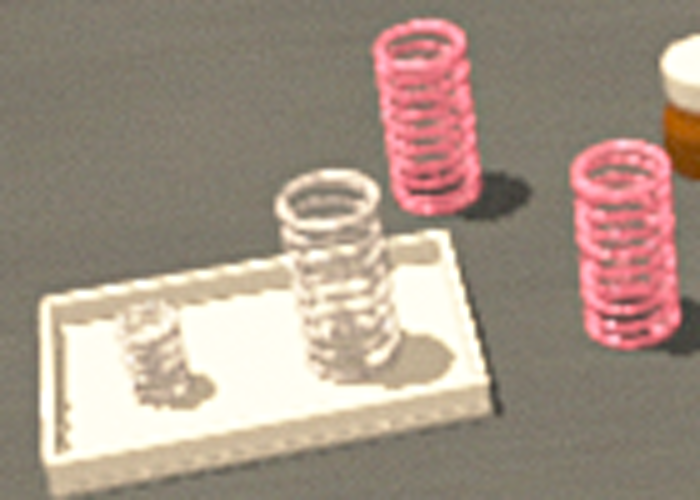

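View pics/z2.png

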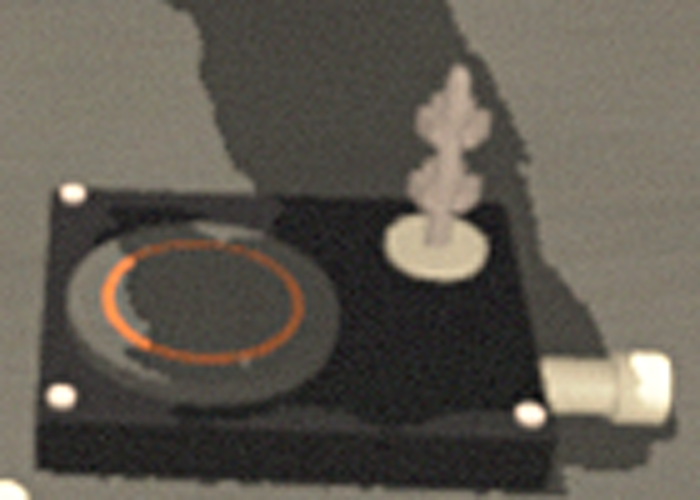

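View pics/z3.png

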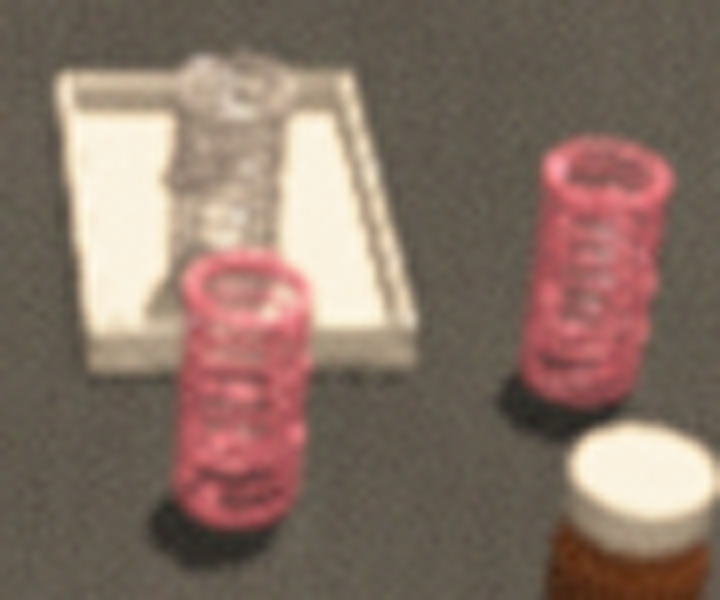

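View pics/z4.png

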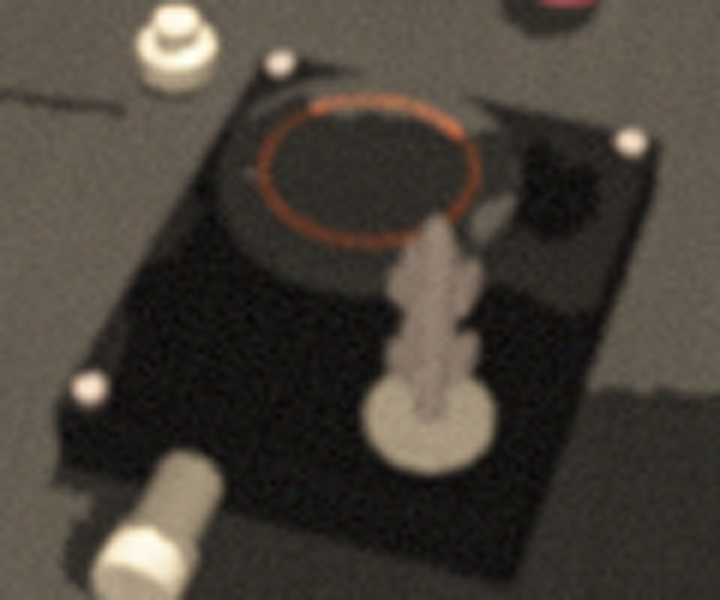

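```bash
cat > h.py <<'E'
from plant import sensors, imaging, robot
import numpy as np, cv2
from scipy.spatial.transform import Rotation as Ro
def plane(n,uv,z):
    c=imaging.calibration(n);R=np.array(c["R"]);t=np.array(c["t"])
    d=R.T@np.array([(uv[0]-c["cx"])/c["fx"],(uv[1]-c["cy"])/c["fy"],1]); o=-R.T@t
    return o+d*(z-o[2])/d[2]
def proj(n,X):
    c=imaging.calibration(n);p=np.array(c["R"])@X+c["t"]
    return np.array([c["fx"]*p[0]/p[2]+c["cx"],c["fy"]*p[1]/p[2]+c["cy"]])
def tri(u1,u2):
    A=[]
    for n,u in (("scene",u1),("side",u2)):
        c=imaging.calibration(n);K=np.array([[c["fx"],0,c["cx"]],[0,c["fy"],c["cy"]],[0,0,1]])
        A.append(K@np.c_[np.array(c["R"]),np.array(c["t"])])
    X=cv2.triangulatePoints(A[0],A[1],np.array(u1,float).reshape(2,1),np.array(u2,float).reshape(2,1));return (X[:3]/X[3]).ravel()
def tool():
    s=sensors.sense();q=s["tcp_rot"];return s,np.array(s["tool_pos"]),Ro.from_quat([q[1],q[2],q[3],q[0]]).as_matrix()
def wplane(uv,z,p,R):
    c=imaging.calibration("wrist");H=np.array(c["hand_eye"])
    d=R@H[:3,:3]@np.array([(uv[0]-c["cx"])/c["fx"],(uv[1]-c["cy"])/c["fy"],1]);o=p+R@H[:3,3]
    return o+d*(z-o[2])/d[2]
def wproj(X,p,R):
    c=imaging.calibration("wrist");H=np.array(c["hand_eye"])
    q=H[:3,:3].T@(R.T@(np.asarray(X)-p)-H[:3,3]);return np.array([c["fx"]*q[0]/q[2]+c["cx"],c["fy"]*q[1]/q[2]+c["cy"]])
E
python3 - <<'E'
from h import *
np.set_printoptions(precision=4,suppress=True)
print("spring",plane("scene",(205.8,195.6),.085),plane("side",(354.6,151),.085),tri((205.8,195.6),(354.6,151)))
print("bot",plane("scene",(211,224),.006))
print("seat",plane("scene",(402.4,204.4),.034),plane("side",(331.7,274.7),.034),tri((402.4,204.4),(331.7,274.7)))
print("tip",plane("scene",(406.8,168),.12),plane("side",(332.7,240.7),.12),tri((406.8,168),(332.7,240.7)))
print(robot.grip_point_offset)
# tray axes
for u in [(42,300),(447,232),(490,382)]: print(plane("scene",(u[0]/5+140,u[1]/5+155),.018))
E
```

```text
spring [ 0.5126 -0.2053  0.085 ] [ 0.5035 -0.1983  0.085 ] [ 0.5039 -0.2067  0.0796]
bot [ 0.502  -0.2057  0.006 ]
seat [0.5261 0.1965 0.034 ] [0.5205 0.1998 0.034 ] [0.5212 0.1979 0.031 ]
tip [0.5202 0.1975 0.12  ] [0.5215 0.1952 0.12  ] [0.5216 0.1967 0.1211]
0.0539
[ 0.4688 -0.3348  0.018 ]
[ 0.4419 -0.1674  0.018 ]
[ 0.5496 -0.1489  0.018 ]
```

```bash
python3 - <<'E'
from h import *
np.set_printoptions(precision=4,suppress=True)
for u,v in [((420,42),(608,172)),((621,168),(247,287))]:
    a=(u[0]/5+140,u[1]/5+155);b=(v[0]/8+325,v[1]/8+140)
    print(plane("scene",a,.08),plane("side",b,.08),tri(a,b))
E
```

```text
[ 0.3823 -0.1736  0.08  ] [ 0.3809 -0.171   0.08  ] [ 0.3805 -0.1737  0.0787]
[ 0.4957 -0.0903  0.08  ] [ 0.4931 -0.0864  0.08  ] [ 0.493  -0.0901  0.078 ]
```

Request:
jog_arm(steps=[[[-1,0.02,-0.06,-0.01,0],[-1,0.05,-0.12,-0.02,0],[-1,0.085,-0.18,-0.02,0],[-1,0.085,-0.204,-0.02,0],[-1,0.085,-0.204,-0.02,0],[-1,0.085,-0.204,-0.02,0]]])

```text
time_s: 0.9
tool_pos: [0.5049, -0.2037, 0.2188]
tcp_rot: [0.707, 0.0, 0.707, 0.0]
wrist_force: [0.4, 0.2, -0.1]
gripper_width: 0.997
```

```bash
python3 - <<'E'
from h import *
np.set_printoptions(precision=4,suppress=True)
s,p,R=tool(); print(p,R,s["time_s"])
im=imaging.camera("wrist"); cv2.imwrite("pics/b_wrist.png",im[:,:,::-1])
print(wproj([.505,-.205,.085],p,R))
E
```

```text
[ 0.5049 -0.2037  0.2188] [[-0.0005  0.0004  1.    ]
 [ 0.0005  1.     -0.0004]
 [-1.      0.0005 -0.0005]] 0.9
[321.9396 216.8752]
```

View pics/b_wrist.png

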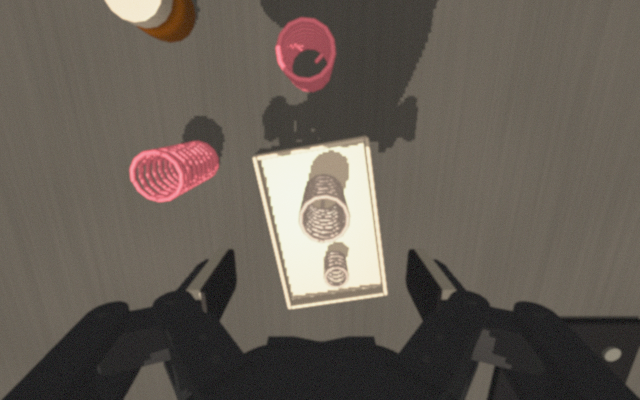

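```bash
python3 - <<'E'
from h import *
np.set_printoptions(precision=4,suppress=True)
s,p,R=tool()
a=cv2.imread("pics/b_wrist.png");
cv2.imwrite("pics/z5.png",cv2.resize(a[140:300,260:400],None,fx=4,fy=4,interpolation=cv2.INTER_CUBIC))
print(wplane((325,219),.084,p,R))
E
```

```text
[ 0.5076 -0.2068  0.084 ]
```

View pics/z5.png

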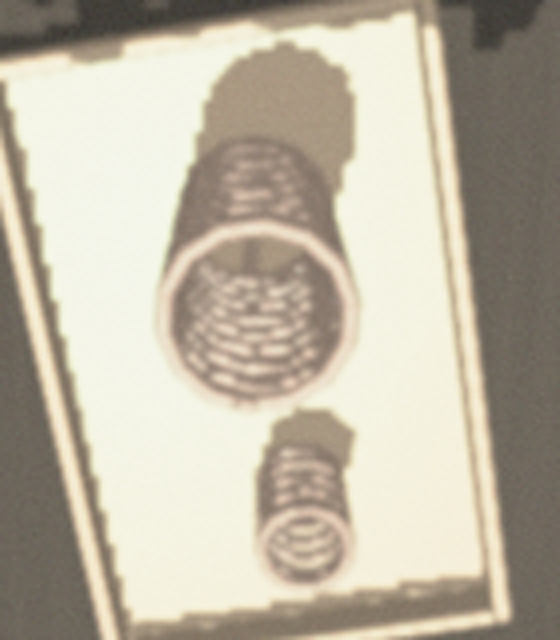

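Request:
jog_arm(steps=[[[-1,0,-0.06,0.002,0],[-1,0,-0.075,0.002,0],[-1,0,-0.075,0.002,0]]])

```text
time_s: 1.32
tool_pos: [0.5071, -0.2788, 0.219]
tcp_rot: [0.707, 0.0, 0.707, -0.0]
wrist_force: [-0.4, 0.7, -0.3]
gripper_width: 1.0
```

```bash
python3 - <<'E'
from h import *
np.set_printoptions(precision=4,suppress=True)
s,p,R=tool(); print(p,s["time_s"])
im=imaging.camera("wrist"); 
c=wproj([.507,-.2065,.084],p,R);print(c,wproj([.507,-.2065,.005],p,R))
x,y=(c-60).astype(int);y=max(y,0);print(x,y)
cv2.imwrite("pics/c_wrist.png",im[:,:,::-1])
cv2.imwrite("pics/z6.png",cv2.resize(im[y:y+120,x:x+120,::-1],None,fx=5,fy=5,interpolation=cv2.INTER_CUBIC))
E
```

```text
[ 0.5071 -0.2788  0.219 ] 1.325
[321.5659 114.7655] [321.4248 114.6663]
261 54
```

View pics/z6.png

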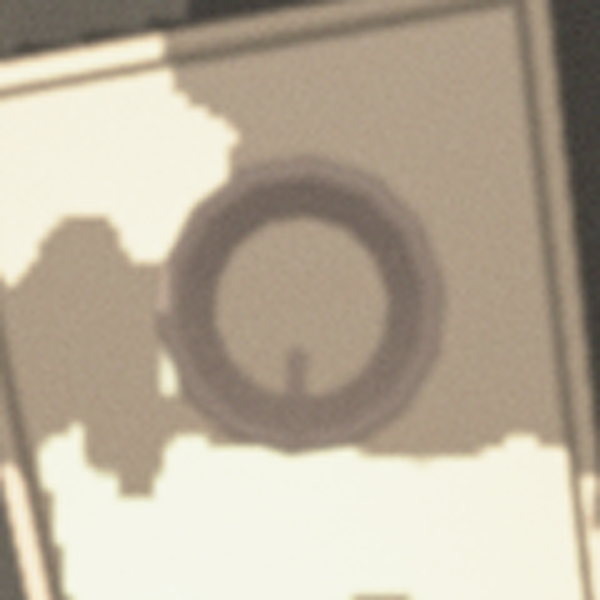

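Request:
jog_arm(steps=[[[-1,0,0.06,0,0],[-1,0,0.0723,0,0],[-1,0.02,0.0723,0,0],[-1,0.07,0.0723,0,0],[-1,0.104,0.0723,0,0],[-1,0.104,0.0723,0,0],[0.3,0.104,0.0723,0,0],[1,0.104,0.0723,0,0],[1,0.104,0.0723,0,0],[1,0.104,0.0723,0,0]]], force=60)

```text
time_s: 2.62
tool_pos: [0.5077, -0.207, 0.1165]
tcp_rot: [0.708, -0.0, 0.706, -0.0]
wrist_force: [-1.1, 0.7, 7.0]
gripper_width: 0.461
```

Request:
jog_arm(steps=[[[1,0,0,0,0],[1,0,0,0,0],[1,0,0,0,0]]], force=60)

```text
time_s: 3.0
tool_pos: [0.5077, -0.207, 0.1165]
tcp_rot: [0.708, -0.0, 0.706, -0.0]
wrist_force: [-0.1, 1.5, 6.8]
gripper_width: 0.462
```

```bash
python3 - <<'E'
from h import *
np.set_printoptions(precision=4,suppress=True)
s,p,R=tool(); print(p,s["time_s"],s["gripper_width"],s["wrist_force"])
im=imaging.camera("wrist"); cv2.imwrite("pics/d_wrist.png",im[:,:,::-1])
E
```

```text
[ 0.5077 -0.207   0.1165] 3.0 0.4616547634216933 [-0.1481  1.4984  6.8477]
```

View pics/d_wrist.png

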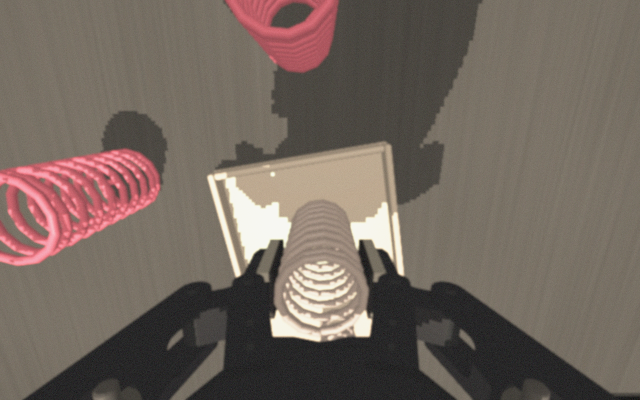

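Request:
jog_arm(steps=[[[1,-0.05,0,0,0],[1,-0.1,0.0,0,0],[1,-0.155,0.04,0.003,0],[1,-0.155,0.1,0.006,0],[1,-0.155,0.16,0.01,0],[1,-0.155,0.22,0.014,0],[1,-0.155,0.28,0.014,0],[1,-0.155,0.32,0.014,0],[1,-0.155,0.3315,0.014,0],[1,-0.155,0.3315,0.014,0]]])

```text
time_s: 4.3
tool_pos: [0.5209, 0.125, 0.2701]
tcp_rot: [0.707, -0.0, 0.707, 0.0]
wrist_force: [-0.3, -0.3, -1.8]
gripper_width: 0.467
```

Request:
jog_arm(steps=[[[1,0,0,0,0],[1,0,0,0,0]]])

```text
time_s: 4.55
tool_pos: [0.521, 0.1236, 0.27]
tcp_rot: [0.707, 0.001, 0.707, -0.001]
wrist_force: [-0.1, 0.9, -2.2]
gripper_width: 0.461
```

```bash
python3 - <<'E'
from h import *
np.set_printoptions(precision=4,suppress=True)
s,p,R=tool(); print(p,s["time_s"],s["gripper_width"],s["wrist_force"],s["ft_torque"]);print(R)
im=imaging.camera("wrist"); cv2.imwrite("pics/e_wrist.png",im[:,:,::-1])
c=wproj([.5215,.197,.1],p,R);print(c,wproj([.5215,.197,.034],p,R))
x,y=(c-60).astype(int);y=max(y,0);print(x,y)
cv2.imwrite("pics/z7.png",cv2.resize(im[y:y+120,x:x+120,::-1],None,fx=5,fy=5,interpolation=cv2.INTER_CUBIC))
for n in("scene","side"):
  im=imaging.camera(n); cv2.imwrite(f"pics/e_{n}.png",im[:,:,::-1])
E
```

```text
[0.521  0.1236 0.27  ] 4.55 0.46097448332660385 [-0.0897  0.8617 -2.223 ] [-0.0033  0.0342  0.0664]
[[-0.0001  0.0017  1.    ]
 [-0.0002  1.     -0.0017]
 [-1.     -0.0002 -0.0001]]
[322.1083 113.1446] [321.8913 113.3919]
262 53
```

View pics/e_wrist.png

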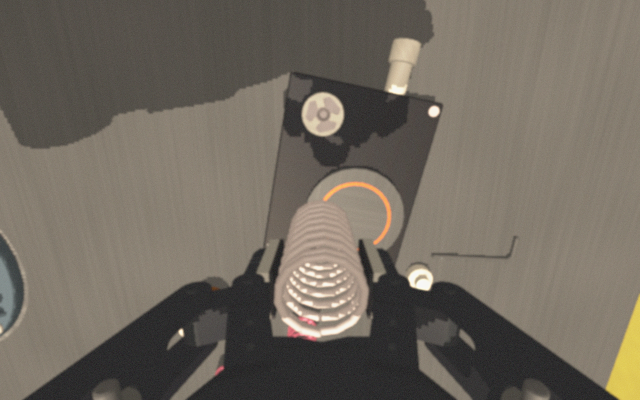

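View pics/z7.png

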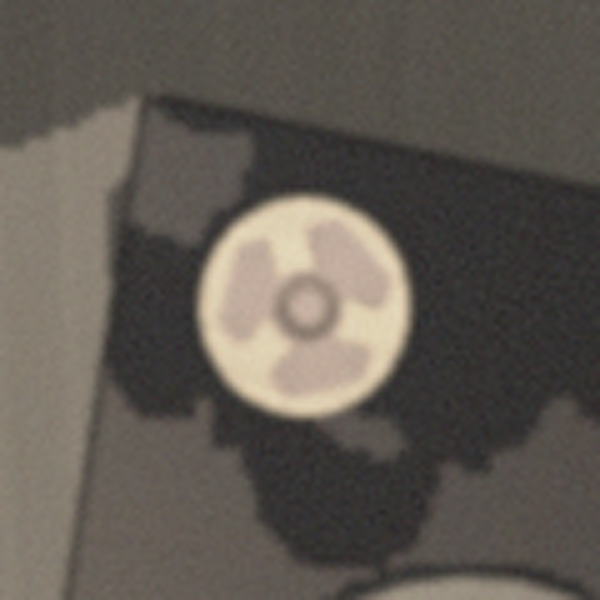

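View pics/e_scene.png

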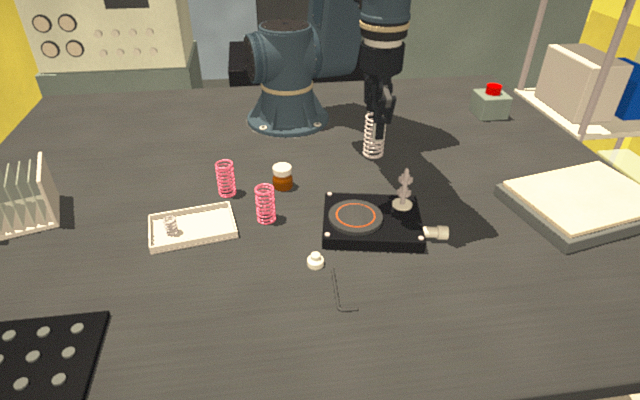

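```bash
python3 - <<'E'
from h import *
a=cv2.imread("pics/e_wrist.png")
# polar: rows angle(image cw from +x), cols radius
pol=cv2.warpPolar(cv2.resize(a,None,fx=4,fy=4,interpolation=cv2.INTER_CUBIC),(110,720),(323.1*4+1.5,114.5*4+1.5),110,cv2.WARP_POLAR_LINEAR)
cv2.imwrite("pics/pol.png",cv2.resize(pol.transpose(1,0,2)[::-1],(720,440)))
b=pol.astype(int);m=b[:,:,0]
for r in (30,36,42,48,54,60,64): print(r/4/1.2,[int(m[i:i+10,r].mean()) for i in range(0,720,10)])
c=a[85:145,293:353]; cv2.imwrite("pics/z8.png",cv2.resize(cv2.convertScaleAbs(c,alpha=1.6,beta=-120),(780,600),interpolation=cv2.INTER_CUBIC) if 0 else cv2.resize(cv2.convertScaleAbs(c,alpha=1.6,beta=-120),(600,600),interpolation=cv2.INTER_CUBIC))
E
```

```text
6.25 [170, 170, 168, 170, 168, 166, 169, 167, 160, 156, 154, 153, 155, 156, 154, 151, 149, 149, 150, 150, 149, 149, 154, 161, 164, 165, 162, 163, 163, 164, 161, 157, 154, 150, 150, 150, 150, 151, 150, 150, 149, 150, 151, 151, 152, 154, 155, 154, 152, 150, 149, 152, 151, 150, 149, 146, 147, 146, 149, 150, 150, 150, 148, 149, 152, 152, 151, 152, 154, 157, 164, 169]
7.5 [178, 177, 181, 184, 181, 180, 178, 173, 164, 156, 154, 154, 156, 158, 156, 154, 155, 157, 157, 155, 155, 153, 156, 165, 173, 177, 176, 176, 177, 178, 176, 173, 168, 163, 158, 157, 157, 159, 159, 158, 158, 160, 159, 161, 161, 162, 168, 176, 179, 178, 179, 179, 179, 178, 172, 162, 157, 154, 155, 159, 160, 159, 158, 156, 156, 158, 159, 159, 160, 163, 170, 178]
8.75 [178, 180, 179, 179, 180, 179, 172, 164, 159, 157, 154, 156, 153, 155, 156, 155, 156, 155, 155, 157, 153, 154, 156, 159, 171, 179, 181, 180, 179, 179, 179, 173, 162, 155, 158, 158, 157, 157, 156, 157, 157, 156, 155, 156, 157, 159, 167, 178, 183, 181, 181, 184, 185, 184, 174, 162, 157, 155, 156, 157, 161, 161, 160, 160, 161, 159, 155, 154, 152, 153, 160, 171]
10.
[... 775 characters left out ...]
 154, 151, 150, 155, 154, 156, 158, 156, 156, 155, 153, 154, 153, 151, 153, 157, 169, 176, 177, 177, 178, 176, 168, 157, 154, 151, 151, 155, 159, 156, 157, 157, 155, 156, 155, 156, 154, 155, 156, 159, 173, 182, 183, 179, 182, 171, 158, 150, 155, 157, 156, 155, 155, 158, 160, 161, 158, 155, 155, 154, 155, 154, 157, 168]
13.333333333333334 [181, 181, 179, 180, 180, 175, 172, 166, 161, 154, 156, 156, 158, 160, 158, 160, 160, 157, 157, 154, 151, 153, 159, 163, 172, 174, 175, 178, 179, 179, 172, 165, 160, 154, 153, 157, 161, 161, 161, 163, 163, 160, 159, 157, 156, 157, 159, 161, 176, 179, 183, 181, 180, 170, 160, 154, 156, 157, 157, 158, 160, 160, 160, 161, 163, 161, 158, 157, 156, 161, 167, 175]
```

View pics/z8.png

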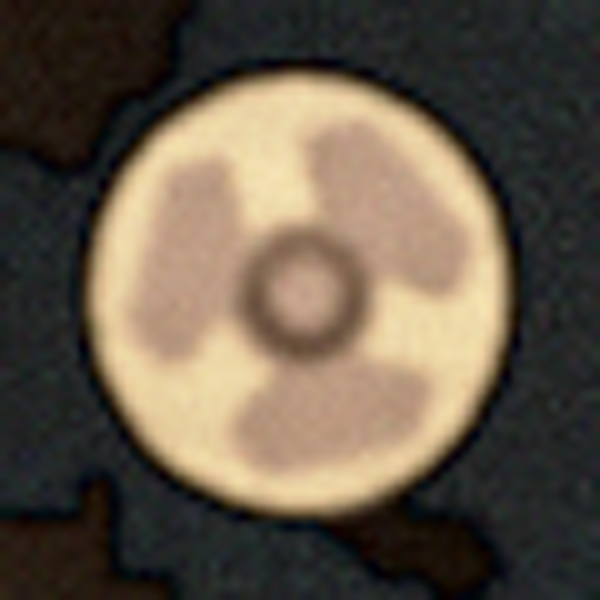

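View pics/pol.png

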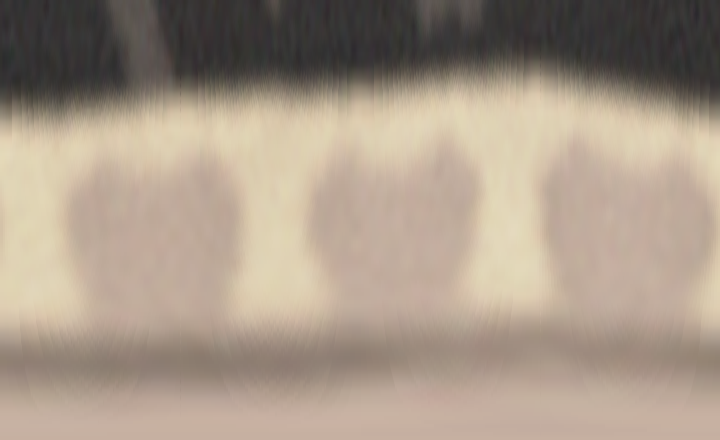

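```bash
python3 - <<'E'
from h import *
np.set_printoptions(precision=4,suppress=True)
s,p,R=tool();print(p)
p0=np.array([.521,.1236,.27])
for z in(.034,.1,.12): print(wplane((323.1,114.5),z,p0,R))
p1=np.array([.5071,-.2788,.219])
for z in(.006,.084): print(wplane((321.5,115),z,p1,R))
a=cv2.imread("pics/e_scene.png");cv2.imwrite("pics/z9.png",cv2.resize(a[100:170,340:440],None,fx=6,fy=6,interpolation=cv2.INTER_CUBIC))
E
```

```text
[0.521  0.124  0.2699]
[0.5226 0.196  0.034 ]
[0.5222 0.196  0.1   ]
[0.5221 0.196  0.12  ]
[ 0.5071 -0.2069  0.006 ]
[ 0.507  -0.2067  0.084 ]
```

View pics/z9.png

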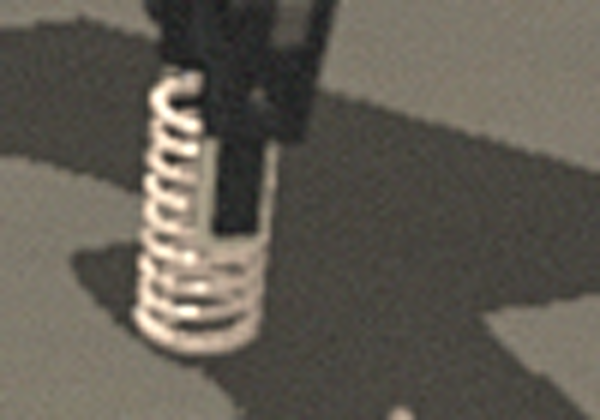

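View pics/e_side.png

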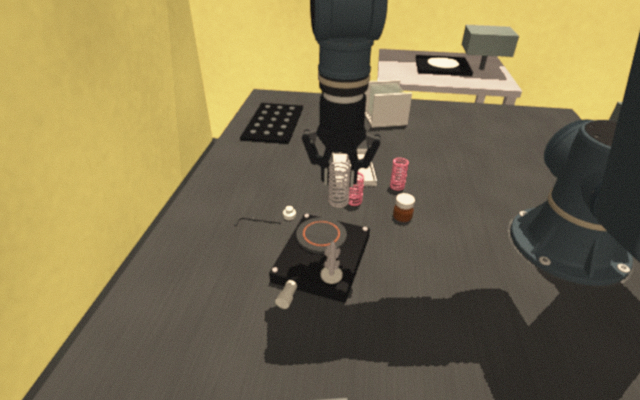

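Request:
jog_arm(steps=[[[1,0,0.05,0.001,0.18],[1,0,0.0725,0.001,0.36],[1,0,0.0725,0.001,0.54],[1,0.025,0.0725,0.001,0.73],[1,0.025,0.0725,0.001,0.73],[1,0.025,0.0725,0.001,0.73],[1,0.025,0.0725,0.001,0.73]]])

```text
time_s: 5.58
tool_pos: [0.5223, 0.1972, 0.2458]
tcp_rot: [0.661, 0.252, 0.66, -0.251]
wrist_force: [-0.4, 0.1, -0.7]
gripper_width: 0.459
```

```bash
python3 - <<'E'
from h import *
np.set_printoptions(precision=4,suppress=True)
s,p,R=tool(); print(p,s["time_s"],s["qpos"],s["wrist_force"],s["ft_torque"]);print(R)
for n,(x,y,w,h) in {"scene":(340,110,130,110),"side":(270,190,120,100)}.items():
  im=imaging.camera(n); cv2.imwrite(f"pics/f_{n}.png",im[:,:,::-1]);cv2.imwrite(f"pics/fz_{n}.png",cv2.resize(im[y:y+h,x:x+w,::-1],None,fx=6,fy=5.4 if 0 else 6,interpolation=cv2.INTER_CUBIC)[:600])
E
```

```text
[0.5223 0.1972 0.2458] 5.575 [ 0.361   0.3189 -0.0509  1.1998  0.      2.6598] [-0.3558  0.0732 -0.7154] [-0.0639 -0.0184 -0.0266]
[[ 0.0011  0.6654  0.7465]
 [ 0.0004  0.7465 -0.6654]
 [-1.      0.001   0.0005]]
```

View pics/fz_scene.png

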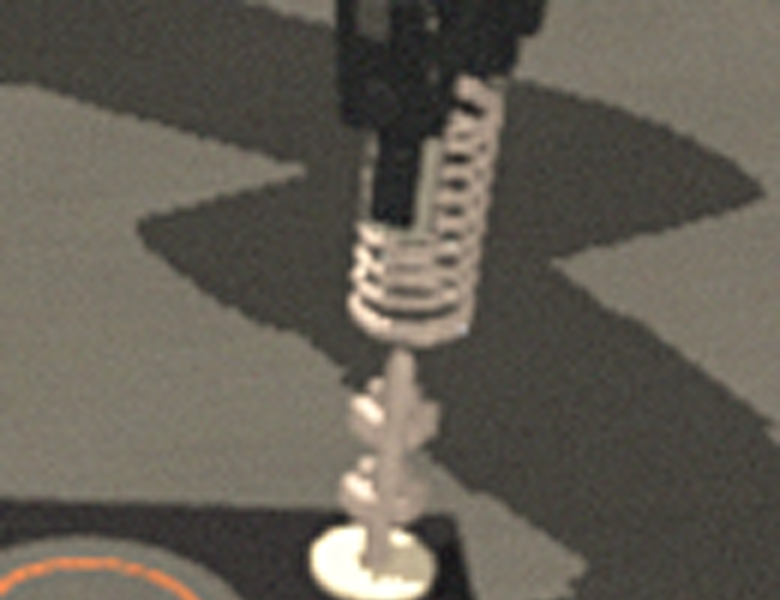

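View pics/fz_side.png

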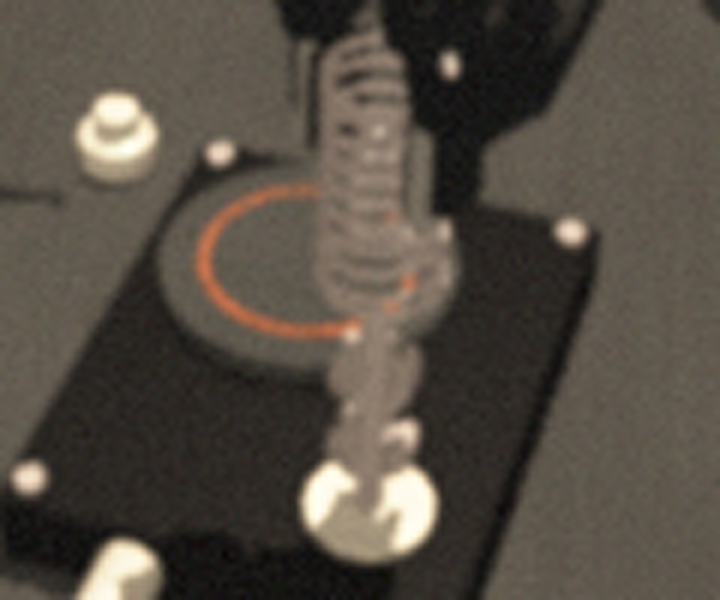

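```bash
python3 - <<'E'
from h import *
np.set_printoptions(precision=4,suppress=True)
a=cv2.imread("pics/f_side.png")
# overlay projected expected model: spring bottom ring at TCP xy
im=cv2.resize(a[210:270,300:360],None,fx=10,fy=10,interpolation=cv2.INTER_CUBIC)
im=cv2.convertScaleAbs(im,alpha=1.7,beta=-40)
cv2.imwrite("pics/g1.png",im)
s,p,R=tool();zb=p[2]-.112
def ring(n,c,r,x,y,f,img,col):
    P=np.array([(proj(n,np.array([c[0]+r*np.cos(t),c[1]+r*np.sin(t),c[2]]))-[x,y]+.5)*f for t in np.linspace(0,6.28,60)]).astype(int)
    cv2.polylines(img,[P.reshape(-1,1,2)],True,col,1)
for z in (zb+.0018,p[2]-.034): ring("side",(p[0],p[1],z),.02,300,210,10,im,(0,255,0))
for z,r in((.034,.021),(.1,.0145),(.068,.0145),(.114,.005)): ring("side",(.522,.1965,z),r,300,210,10,im,(0,0,255))
cv2.imwrite("pics/g2.png",im)
b=cv2.imread("pics/f_scene.png");x,y=375,120
im=cv2.resize(b[y:y+100,x:x+60],None,fx=6,fy=6,interpolation=cv2.INTER_CUBIC)
im0=im.copy()
for z in (zb+.0018,p[2]-.034): ring("scene",(p[0],p[1],z),.02,x,y,6,im,(0,255,0))
for z,r in((.034,.021),(.1,.0145),(.068,.0145),(.114,.005)): ring("scene",(.522,.1965,z),r,x,y,6,im,(0,0,255))
cv2.imwrite("pics/g3.png",np.hstack([im0,im]))
E
```

```text
(no output)
```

View pics/g1.png

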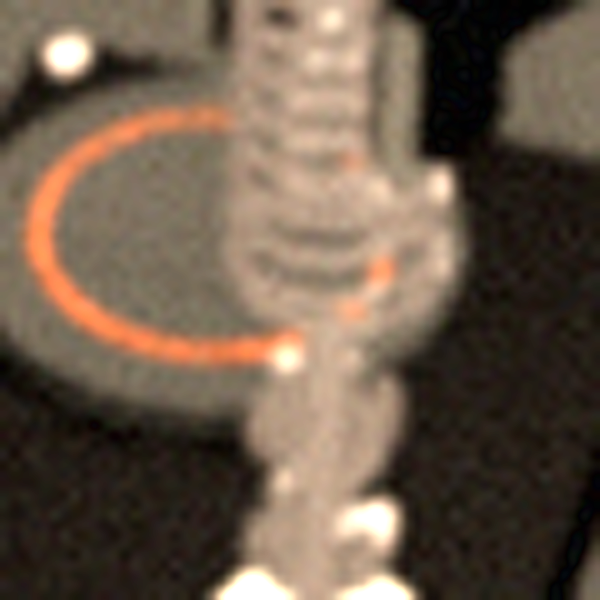

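View pics/g2.png

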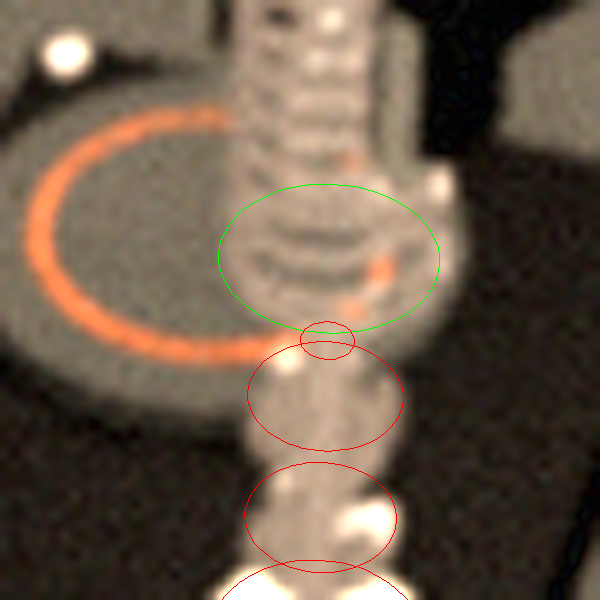

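View pics/g3.png

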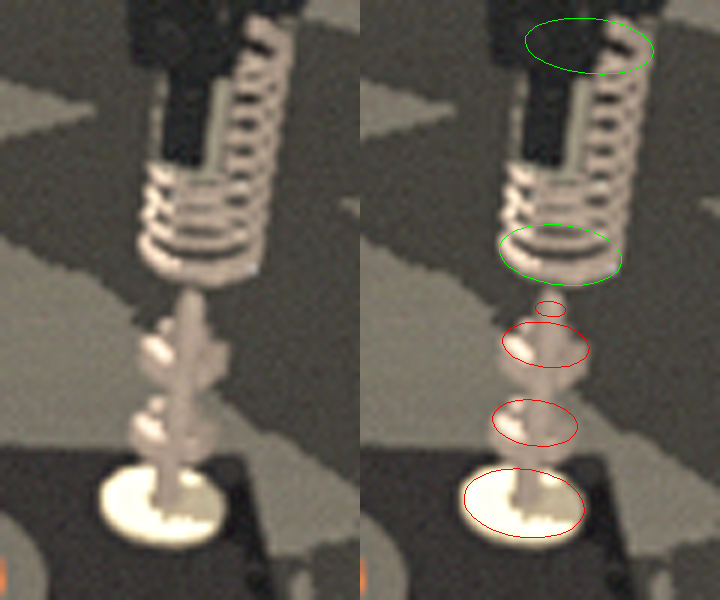

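```bash
python3 - <<'E'
from h import *
a=cv2.imread("pics/e_side.png")
def ring(n,c,r,x,y,f,img,col):
    P=np.array([(proj(n,np.array([c[0]+r*np.cos(t),c[1]+r*np.sin(t),c[2]]))-[x,y]+.5)*f for t in np.linspace(0,6.28,60)]).astype(int)
    cv2.polylines(img,[P.reshape(-1,1,2)],True,col,1)
def crop(x,y,w,h,f): return cv2.convertScaleAbs(cv2.resize(a[y:y+h,x:x+w],None,fx=f,fy=f,interpolation=cv2.INTER_CUBIC),alpha=1.5,beta=-20)
i=crop(315,150,50,70,8)
for z in (.27-.112+.0018,.27-.112+.02): ring("side",(.521,.1236,z),.02,315,150,8,i,(0,255,0))
j=crop(305,232,50,60,8);j=cv2.copyMakeBorder(j,0,80,0,0,cv2.BORDER_CONSTANT)
for z,r in((.034,.021),(.1,.0145),(.068,.0145),(.114,.005)): ring("side",(.522,.1965,z),r,305,232,8,j,(0,0,255))
cv2.imwrite("pics/g4.png",np.hstack([i,j]))
E
```

```text
(no output)
```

View pics/g4.png

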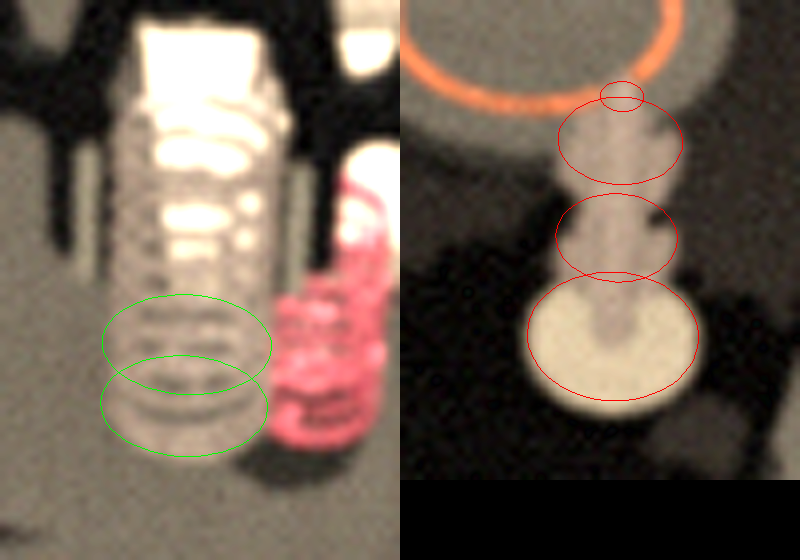

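Request:
jog_arm(steps=[[[1,0,0.0005,0.0005,0],[1,0.006,0.0005,0.0005,0],[1,0.011,0.0005,0.0005,0],[1,0.015,0.0005,0.0005,0],[1,0.019,0.0005,0.0005,0],[1,0.023,0.0005,0.0005,0],[1,0.026,0.0005,0.0005,0],[1,0.028,0.0005,0.0005,0],[1,0.028,0.0005,0.0005,0]]])

```text
time_s: 6.8
tool_pos: [0.5226, 0.1973, 0.2168]
tcp_rot: [0.66, 0.252, 0.661, -0.252]
wrist_force: [-0.4, -0.7, -2.8]
gripper_width: 0.462
```

```bash
python3 - <<'E'
from h import *
np.set_printoptions(precision=4,suppress=True)
s,p,R=tool(); print(p,s["wrist_force"],s["ft_torque"])
im=imaging.camera("wrist"); cv2.imwrite("pics/h_w.png",im[:,:,::-1])
E
```

```text
[0.5226 0.1973 0.2168] [-0.4316 -0.7474 -2.7754] [-0.0213 -0.0176 -0.0142]
```

View pics/h_w.png

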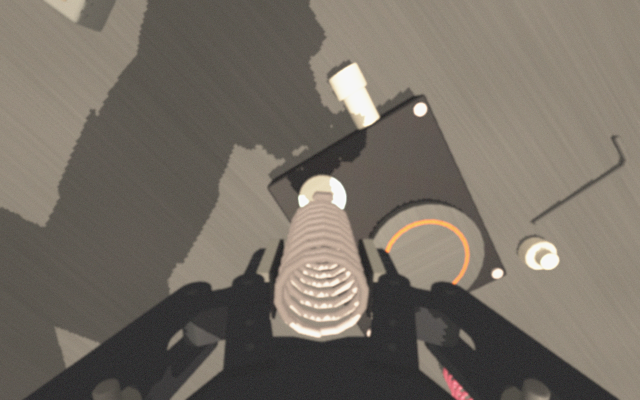

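Request:
jog_arm(steps=[[[1,0.002,0,0,0],[1,0.003,0,0,0],[1,0.004,0,0,0],[1,0.005,0,0,0],[1,0.006,0,0,0],[1,0.007,0,0,0],[1,0.007,0,0,0]]])

```text
time_s: 7.72
tool_pos: [0.5226, 0.1973, 0.2098]
tcp_rot: [0.66, 0.252, 0.661, -0.252]
wrist_force: [-0.8, 0.5, -1.6]
gripper_width: 0.461
```

Request:
jog_arm(steps=[[[1,0.001,0,0,0],[1,0.002,0,0,0],[1,0.003,0,0,0],[1,0.004,0,0,0],[1,0.004,0,0,0]]])

```text
time_s: 8.35
tool_pos: [0.5226, 0.1973, 0.2058]
tcp_rot: [0.66, 0.252, 0.661, -0.252]
wrist_force: [-0.4, -0.3, -2.5]
gripper_width: 0.46
```

Request:
jog_arm(steps=[[[1,0.0015,0,0,0],[1,0.003,0,0,0],[1,0.0045,0,0,0],[1,0.006,0,0,0],[1,0.0075,0,0,0],[1,0.009,0,0,0],[1,0.011,0,0,0],[1,0.013,0,0,0],[1,0.015,0,0,0],[1,0.015,0,0,0]]])

```text
time_s: 9.6
tool_pos: [0.5226, 0.1973, 0.1907]
tcp_rot: [0.66, 0.252, 0.661, -0.253]
wrist_force: [-1.0, 0.2, -1.5]
gripper_width: 0.463
```

Request:
jog_arm(steps=[[[1,0.003,0,0,0],[1,0.006,0,0,0],[1,0.008,0,0,0],[1,0.009,0,0,0],[1,0.01,0,0,0],[1,0.011,0,0,0],[1,0.012,0,0,0],[1,0.013,0,0,0],[1,0.013,0,0,0]]])

```text
time_s: 10.72
tool_pos: [0.5226, 0.1973, 0.1778]
tcp_rot: [0.66, 0.252, 0.661, -0.252]
wrist_force: [-0.5, 0.5, -1.6]
gripper_width: 0.457
```

Request:
jog_arm(steps=[[[1,0.001,0,0,0],[1,0.002,0,0,0],[1,0.003,0,0,0],[1,0.004,0,0,0],[1,0.004,0,0,0]]])

```text
time_s: 11.35
tool_pos: [0.5226, 0.1973, 0.1738]
tcp_rot: [0.66, 0.252, 0.661, -0.252]
wrist_force: [-0.3, 0.8, -1.4]
gripper_width: 0.464
```

```bash
python3 - <<'E'
from h import *
np.set_printoptions(precision=4,suppress=True)
s,p,R=tool(); print(p,s["wrist_force"],s["ft_torque"])
o=[]
for n,(x,y,w,h) in {"scene":(365,130,65,90),"side":(300,205,65,90)}.items():
  im=imaging.camera(n); o.append(cv2.resize(im[y:y+h,x:x+w,::-1],None,fx=6,fy=6,interpolation=cv2.INTER_CUBIC))
cv2.imwrite("pics/i.png",np.hstack(o))
E
```

```text
[0.5226 0.1973 0.1738] [-0.3072  0.7698 -1.4154] [ 0.0071  0.0032 -0.0623]
```

View pics/i.png

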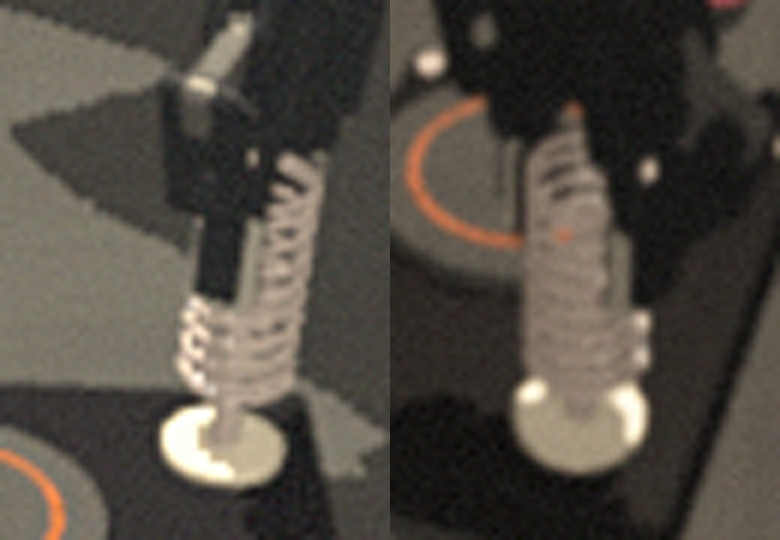

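Request:
jog_arm(steps=[[[1,0.0015,0,0,0],[1,0.003,0,0,0],[1,0.0045,0,0,0],[1,0.006,0,0,0],[1,0.0075,0,0,0],[1,0.009,0,0,0],[1,0.011,0,0,0],[1,0.013,0,0,0],[1,0.015,0,0,0],[1,0.015,0,0,0]]])

```text
time_s: 12.7
tool_pos: [0.5226, 0.1973, 0.1587]
tcp_rot: [0.66, 0.252, 0.661, -0.252]
wrist_force: [0.2, -0.8, -1.7]
gripper_width: 0.459
```

Request:
jog_arm(steps=[[[1,0.002,0,0,0],[1,0.004,0,0,0],[1,0.006,0,0,0],[1,0.008,0,0,0],[1,0.009,0,0,0],[1,0.01,0,0,0],[1,0.01,0,0,0]]])

```text
time_s: 13.58
tool_pos: [0.5226, 0.1973, 0.1488]
tcp_rot: [0.66, 0.252, 0.661, -0.252]
wrist_force: [-0.4, 0.0, -0.8]
gripper_width: 0.458
```

Bottom is about 37 mm up; ease down the last few millimetres.

Request:
jog_arm(steps=[[[1,0.001,0,0,0],[1,0.0015,0,0,0],[1,0.002,0,0,0],[1,0.0025,0,0,0],[1,0.003,0,0,0],[1,0.003,0,0,0]]])

```text
time_s: 14.32
tool_pos: [0.5227, 0.1974, 0.1461]
tcp_rot: [0.661, 0.252, 0.661, -0.252]
wrist_force: [-0.6, 0.7, 2.2]
gripper_width: 0.457
```

Request:
jog_arm(steps=[[[0,0,0,0,0],[-0.3,0,0,0,0],[-0.6,0,0,0,0],[-0.6,0,0,0,0],[-0.6,0,0,0,0]]])

```text
time_s: 14.95
tool_pos: [0.5227, 0.1973, 0.1459]
tcp_rot: [0.66, 0.252, 0.661, -0.252]
wrist_force: [-0.3, -0.7, 0.6]
gripper_width: 0.797
```

```bash
python3 - <<'E'
from h import *
np.set_printoptions(precision=4,suppress=True)
s,p,R=tool(); print(p,s["wrist_force"],s["ft_torque"],s["gripper_width"])
o=[]
for n,(x,y,w,h) in {"scene":(365,130,65,90),"side":(300,205,65,90)}.items():
  im=imaging.camera(n); o.append(cv2.resize(im[y:y+h,x:x+w,::-1],None,fx=6,fy=6,interpolation=cv2.INTER_CUBIC))
cv2.imwrite("pics/j.png",np.hstack(o))
im=imaging.camera("wrist"); cv2.imwrite("pics/j_w.png",im[:,:,::-1])
E
```

```text
[0.5227 0.1973 0.1459] [-0.2702 -0.6766  0.5944] [ 0.0065  0.0026 -0.0187] 0.7969823414187063
```

View pics/j.png

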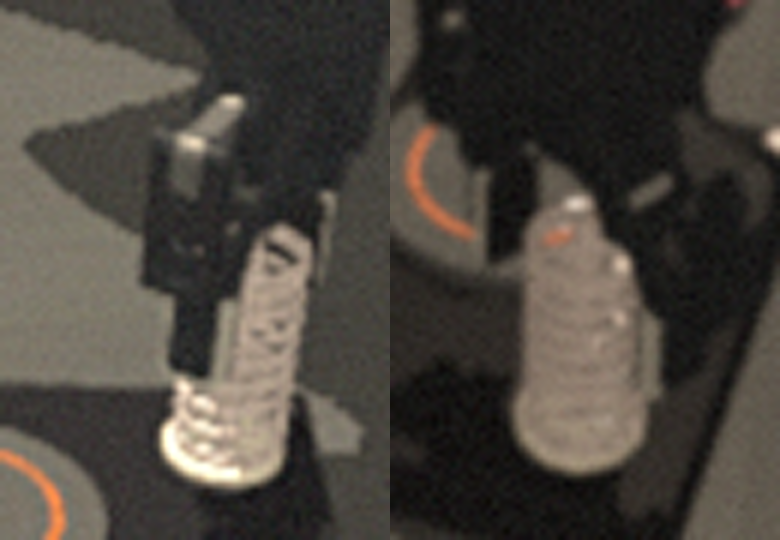

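View pics/j_w.png

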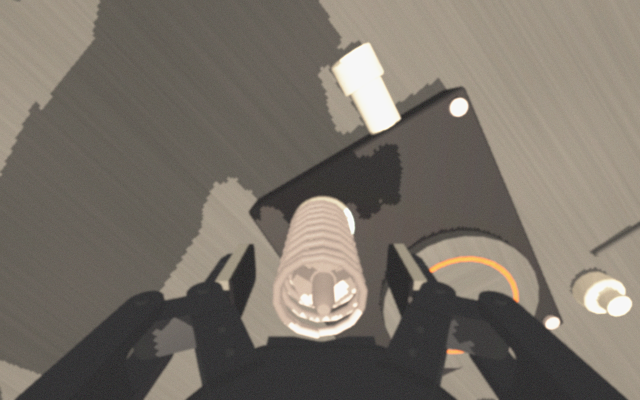

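Request:
jog_arm(steps=[[[-0.8,-0.01,0,0,0],[-0.8,-0.03,0,0,0],[-0.8,-0.07,0,0,0],[-0.8,-0.12,0,0,0],[-0.8,-0.12,-0.05,0,0],[-0.8,-0.12,-0.0725,0,0],[-0.8,-0.12,-0.0725,0,0],[-0.8,-0.12,-0.0725,0,0]]])

```text
time_s: 16.1
tool_pos: [0.475, 0.1437, 0.2664]
tcp_rot: [0.661, 0.253, 0.66, -0.252]
wrist_force: [-0.5, 0.1, 0.6]
gripper_width: 0.902
```

```bash
python3 - <<'E'
from h import *
np.set_printoptions(precision=4,suppress=True)
s,p,R=tool(); print(p,s["time_s"])
im=imaging.camera("wrist"); cv2.imwrite("pics/k_w.png",im[:,:,::-1])
im=imaging.camera("scene"); cv2.imwrite("pics/k_s.png",im[:,:,::-1])
im=imaging.camera("side")[200:300,280:380,::-1]
# expected spring top at z=.114 centred on rod
def ring(c,r,img):
    P=np.array([(proj("side",np.array([c[0]+r*np.cos(t),c[1]+r*np.sin(t),c[2]]))-[280,200]+.5)*6 for t in np.linspace(0,6.28,60)]).astype(int)
    cv2.polylines(img,[P.reshape(-1,1,2)],True,(0,0,255),1)
i=cv2.resize(im,None,fx=6,fy=6,interpolation=cv2.INTER_CUBIC); ring((.522,.1965,.114),.02,i); ring((.522,.1965,.034),.021,i)
cv2.imwrite("pics/k_d.png",i)
E
```

```text
[0.475  0.1437 0.2664] 16.1
```

View pics/k_w.png

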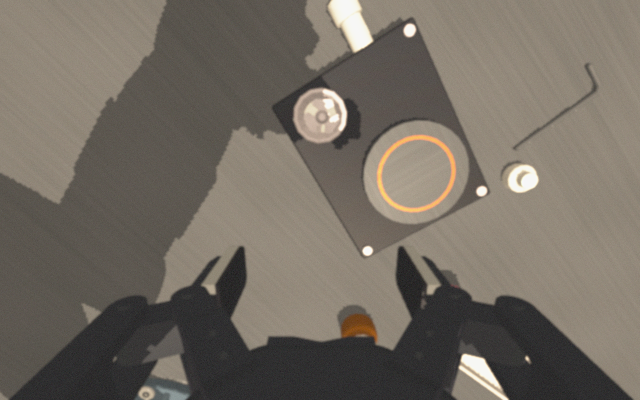

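View pics/k_s.png

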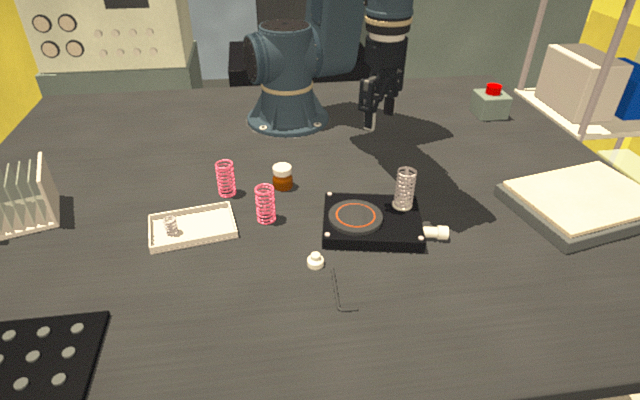

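View pics/k_d.png

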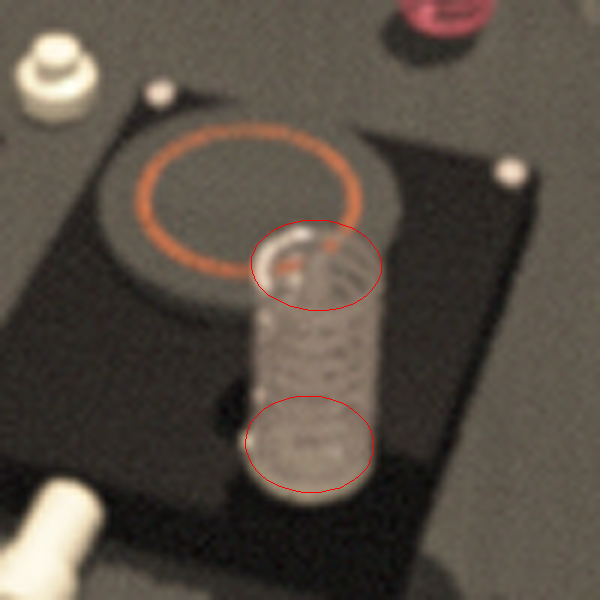

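The pictures show the spring upright and seated on its foot, with its rim level with a seated top (z about 0.114 m). The other items have not moved, and the gripper is clear. I am handing the job in.

```bash
python3 -c "
from plant import workorder
print(workorder.hand_in())"
```

```text
the job is handed in; nothing more can be done
None
```

The long spring is threaded over the guide rod and sits on the seat, released; the job was handed in at about 16 s of the 64 s. The hand-in gives no verdict.

- **Threading:** From above, the wrist camera showed the tang's direction and the slots. I turned the spring 0.73 rad to match a slot before lowering it. The two nuts happened to be nearly in line, so it passed both without snagging or further twisting.
- **Force:** It settled on the seat with about 3–4 N at the wrist, against the 30 N limit. I only read force at the end of each move, not during it.
- **Final pictures:** The spring stands upright around the rod, with its top and foot where a seated spring should be, to within about 2 mm. The gripper is clear. The short spring, hex key, jar and spare knob look unmoved; I judged that by eye and did not measure it.
- **One disagreement:** Before lowering, the side camera put the spring about 1 mm or more off the rod along x, while the wrist camera put it on line. I shifted it 0.7 mm, and no side force showed on the way down.

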